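Unlock the dust-extraction shutter and hold it half open

ROBOT

A 6-joint arm with a two-finger parallel gripper is mounted at the origin on the work surface. World frame = base frame: x ahead of the robot, y to its left, z up, the work surface at z = 0. Lengths are in m, angles in rad, forces in N, time in s.
With the tool pointing down it reaches from about 0.275 to 0.85 m from the base axis. Payload 19 kg.
Tool frame: the origin (TCP) lies where the fingers leave the gripper's body, on its centre line; the fingertips stand 73 mm ahead of it and the grasp point (between the pads) lies 54 mm ahead of it; y points along the fingers, x is the direction in which the jaws open and shut, and the axes are right-handed (so a half turn about y gives the same grasp; the last joint's range is limited). The gripper opens to 85 mm and grips with 20 to 120 N. Pads are 22 mm wide; open, the fingers measure 114 mm over their backs; the gripper's body (76 mm by 85 mm) begins 54 mm behind the grasp point. The pads swing forward as they close: fully open they stand 13 mm farther back than shut.
Start: joints at [1.178, 0.15, 1.437, -0, 1.554, -0.134], TCP at [0.147, 0.556, 0.304] pointing down, gripper open.
Joint ranges: [-2.8, 2.8], [-0.68, 2.1], [0.12, 2.68], [-1.39, 4.53], [0.16, 2.79], [-2.81, 2.81]. Speed limits (rad/s): [1.89, 1.89, 2.22, 3.01, 3.01, 3.01].

INTERFACE

Orientations are given as a unit quaternion [w, x, y, z].
In Python, from bench import manip, imaging gives the robot as it stands. The module is installed in compiled form; this text tells all that it offers.
- The arm moves only by the tool move_arm, never from a script. Its argument "plan" is a list of rows, each a list of 3 entries, a list of its own where there are three numbers: the gripper command: -1 is shut, 1 is fully open, values between are in proportion, then the shift along the world's x, y, z in cm, then the turn about the world's z in rad. A call has 1 to 12 rows; each row shifts and turns the commanded pose from where the row before left it; what a row does not reach is not made up. A row lasts 1/12 s, in which the tool goes at most 41.7 mm and 7.16 degrees, less where a joint would pass 70% of its speed; a pose out of reach is approached as far as the arm can. A call with a gripper value outside its range is refused whole. The fingers move at their own pace and stop on an object; "force" is the grip in N (left out, the last holds). Time passes only in rows, so rows that do not move let the fingers close. It gives the time, the measured TCP pose, the force and the opening at its end, in the units of the state.
- manip.get_state(): the state, without advancing time (a new reading comes with each control period).
- imaging.read_camera(name): name is "scene" or "top" or "wrist"; returns a dict with "color" (400x640x3 uint8, red, green, blue), "fx", "fy", "cx", "cy" (pixels), "R" (3x3) and "t" (3): a world point X has camera coordinates R X + t. Camera axes: x right, y down, z forward; pixel columns grow to the right and rows downward; lengths in m; the calibration is good to about 2 mm. The wrist camera is an equidistant fisheye: a pixel r from the principal point sees the ray r / f radians off the axis. A picture is of the moment at which its call begins. There is no depth.
- manip.hand_in(): hands the job in, once; it reports no verdict.
The state is a dict: "t": time; "qpos": joint angles; "joint_velocities": joint speeds; "tau": joint torques, N m; "ee_pos": TCP position; "tool_rot": TCP orientation; "contact_force": force on the tool from outside, world axes, zero at the start; "torque": the same for the moment, N m; "gripper_width": finger opening in m.
Only numpy, scipy, OpenCV 4.12 (cv2) and the standard library are available. Lean on these libraries where they do the work, as an engineer would, in place of code of your own. Each camera call takes 0.05 s, during which the arm holds its last target.

TASK

I am about to brush plaster dust off a fragile piece: take the square T-key out of the wooden tool block, put its tip into the square recess of the lock on the dust-extraction box, turn it a quarter turn clockwise and leave it standing in the lock. Then slide the box's sprung shutter half way open, never swinging it wide open, and keep holding it there: it springs shut by itself, so finish with the gripper still holding it half open. Do not force the shutter while it is locked, and leave everything else where it stands.

Things in the scene. Friction and masses are not known exactly. Their poses are not given: they have to be found in the camera images.
- station: dust-extraction box: fixed grey sheet-metal box, 260 (own x) x 300 (own y) x 85 mm high, grey hose out of its far side; origin at the centre of its underside, z up. On its top two 9 mm high aluminium rails run along own y at own x = +-62 mm, the steel shutter blade between them over a 100 mm square grille; a spring tube lies along own x = +88 mm, up to 23 mm above the top
- lock_recess (a point): centre of the mouth of the lock's square recess, 109 mm above the bench, at own x = -94, y = -90 mm of the box; axes turn with the lock, z up. Brass head 24 mm square, 24 mm above the box top; recess 14.6 mm square, sides parallel to the head's sides (this point's x and y), 18 mm deep. A half-moon cam under the head stops a pin on the shutter until the lock is turned
- lock (a joint): angle of the lock in rad: 0 to 0.2 at the start (locked), 1.571 at its stop a quarter turn clockwise as seen from above; the shutter is free from about 1.0. It turns stiffly (0.08 N m) and stays where it is left. The key has about 15 degrees of slack in the recess either way
- key_grip (a point): centre of the T-key's handle. The key (140 g) stands upright in the tool block, z up: black handle bar 84 mm long (own x), 16 thick (own y), 24 high; below it a 14 mm round shank, then a 26 mm collar (its underside 16 mm above the tip's end; it lands on the block or the lock head), then the square steel tip
- key_tip (a point): end of the T-key's square tip, 70 mm below key_grip along the key; same axes. The tip is 12 mm square, 16 mm long, sides parallel to own x and y, tapered to 7 mm over its last 6 mm
- toolblock: fixed wooden tool block, 130 mm (own x) by 90 mm (own y) by 55 mm high, origin at the centre of its underside. The key stands in a 20 mm round hole at own x = -22, y = 0 mm; four modelling tools stick up to 86 mm above the block along its far edge, own x = +52 mm
- half_mark (a point): midway between two black lines across the rails, 10 mm above the box top: where the blade's leading edge stands when half open, own y = +40 mm of the box
- shutter_grip (a point): centre of the shutter's handle bar: black bar 66 mm long (own x of the box), 14 mm thick (own y, the sliding direction), 16 mm high, centre 40 mm above the top face of the box on two short posts; same axes as the box; it moves with the shutter
- shutter (a joint): opening of the shutter in m: 0 shut, 0.100 fully open, 0.050 half open; it slides along own +y of the box (towards the robot's left) against a return spring of about 3.3 N shut, 8.8 N half open, 14.3 N fully open, plus 0.6 N friction
- bowl: bystander: white bowl 124 mm across, 50 mm high, origin at the centre of its underside
- bust: bystander: clay head with curls on a round base, about 90 mm wide, 170 mm high, origin at the centre of its underside
- mould: bystander: white plaster mould half, 160 x 130 x 68 mm, origin at the centre of its underside
- sponge: bystander: sponge 110 x 75 x 35 mm, origin at the centre of its underside
- jar: bystander: white jar 72 mm across, 100 mm high, origin at the centre of its underside
- paddle: bystander: flat wooden beater about 275 mm long, 55 mm wide, 18 mm high, lying with its handle towards the robot, origin on its underside 20 mm from the blade's far end
- bird: bystander: small pale fired-clay bird, 34 mm across the base, 58 mm high, standing on the box's top near its left front corner, origin at the centre of its underside
- legs: bystander: pale clay pair of legs on a 100 mm round base, 133 mm high, origin at the centre of its underside
Mind the look-alikes: they are no part of the job. Of the things like the part that bears key_grip, leave any that is turquoise; of the rest the larger one is meant.

How it is judged:
On the way, in this order (a step that is already met when the one before it is completed fails the run):
1. the key's tip is seated in the lock's recess (horizontal distance between key_tip and lock_recess below 0.006 m and z of key_tip in the frame of lock_recess below -0.011 m and angle between key_tip's own z axis and vertical below 0.2 rad and value of joint lock below 1 rad), for 0.1 s.
2. the lock is turned a quarter turn with the key in it, the shutter still shut (horizontal distance between key_tip and lock_recess below 0.006 m and z of key_tip in the frame of lock_recess below -0.011 m and angle between key_tip's own z axis and vertical below 0.2 rad and value of joint lock above 1.1 rad and value of joint shutter below 0.012 m), for 0.1 s.
At the end, for the whole second after the job is handed in: The gripper's fingers hold the shutter (more than 4 N on it, the key not touching it) still at half travel, 50 mm +-8 mm, and the let-go key stands in the lock: tip centred within 6 mm, at least 11 mm deep, tilted less than 0.2 rad, the lock turned at least 1.1 rad (value of joint shutter between 0.042 and 0.058 m and velocity of joint shutter between -0.01 and 0.01 m/s and contact force between the fingers and shutter above 4 N and contact force between the fingers and key below 0.5 N and contact force between key and shutter below 0.5 N and value of joint lock above 1.1 rad and horizontal distance between key_tip and lock_recess below 0.006 m and z of key_tip in the frame of lock_recess below -0.011 m and angle between key_tip's own z axis and vertical below 0.2 rad); the arm keeps its last pose, push and grip.
It fails at once if the shutter is forced open while locked (value of joint shutter above 0.012 m and value of joint lock below 0.7 rad).
It fails at once if the shutter is swung wide open (beyond three quarters of its travel) (value of joint shutter above 0.075 m).
It fails at once if a bystander is moved by more than 30 mm (distance of any of bowl, bust, mould, sponge, jar, paddle, bird, legs from where it was at the start of the episode above 0.03 m).
It also fails if it takes over 54 s, if anything falls off the work surface, if the arm or the gripper's body presses on something with over 40 N, if the wrist force passes 120 N, or if a joint passes its speed limit or range.

## Working session

There is one attempt and no reset: what is moved stays moved. The work goes in short steps, Python scripts to look and compute and a tool call to move; the robot and the scene stay as the last step left them, time stands still between calls to the robot, and variables do not carry over. Pictures are saved under pics/ and viewed, and the job is handed in when it is done.

Besides the shell and the picture viewer there is one more tool, called after "Emit:" in YAML: its name, and indented under it one key for each argument. move_arm: Moves the arm, as the interface text tells. Its arguments: {"type":"object","properties":{"plan":{"type":"array"},"force":{"type":"number"}},"required":["plan"]}

```bash
mkdir -p pics; cat > h.py <<'E'
from bench import manip, imaging
import numpy as np, cv2
def snap(n,f=None,crop=None,sc=1):
    c=imaging.read_camera(n)
    im=c["color"][:,:,::-1].copy()
    if crop: im=im[crop[1]:crop[3],crop[0]:crop[2]]
    if sc!=1: im=cv2.resize(im,None,fx=sc,fy=sc,interpolation=cv2.INTER_CUBIC)
    if f: cv2.imwrite("pics/"+f,im)
    return c
def ray(c,u,v,fish=False):
    R=np.array(c["R"]);t=np.array(c["t"])
    if fish:
        x=(u-c["cx"])/c["fx"];y=(v-c["cy"])/c["fy"];r=np.hypot(x,y)
        d=np.array([np.sin(r)*x/max(r,1e-9),np.sin(r)*y/max(r,1e-9),np.cos(r)])
    else: d=np.array([(u-c["cx"])/c["fx"],(v-c["cy"])/c["fy"],1])
    return -R.T@t, R.T@d
def onz(c,u,v,z,fish=False):
    o,d=ray(c,u,v,fish); return o+d*(z-o[2])/d[2]
def proj(c,X):
    p=np.array(c["R"])@np.array(X)+np.array(c["t"]); return c["fx"]*p[0]/p[2]+c["cx"],c["fy"]*p[1]/p[2]+c["cy"]
E
python3 - <<'E'
from h import *
for n in("scene","top","wrist"):
    c=snap(n,n+"0.png"); print(n,c["fx"],c["cx"],c["cy"],-np.array(c["R"]).T@c["t"])
s=manip.get_state();print(s)
E
```

```text
scene 408.221434958532 319.25783030846 200.06344027735207 [1.04860448 0.30696546 1.10343617]
top 370.3985847414179 318.9915095049093 199.43201445634915 [ 0.25479811 -0.00496304  1.23776727]
wrist 309.70691628693146 320.7679939964369 196.33264348437663 [0.07867833 0.57379278 0.37335989]
{'t': 0.15, 'qpos': array([ 1.17800679e+00,  1.50849259e-01,  1.43779929e+00,  1.95640549e-05,
        1.55378613e+00, -1.34008534e-01]), 'joint_velocities': array([ 2.15742405e-05, -1.00472879e-03, -6.40477705e-04, -1.37004917e-03,
        1.21377777e-03, -1.35413618e-04]), 'tau': array([ 3.94729184e-03, -7.13375044e+01, -5.71042764e+01,  1.88400975e-05,
        7.07397572e-03, -6.37848098e-05]), 'ee_pos': array([0.14712457, 0.5557563 , 0.30346869]), 'tool_rot': array([-0.56019282,  0.56047771,  0.43104384, -0.43156685]), 'contact_force': array([ 0.1409947 ,  0.32254314, -0.46756073]), 'torque': array([ 0.0114693 , -0.01800855, -0.07882762]), 'gripper_width': 0.0857191404302931}
```

View pics/scene0.png

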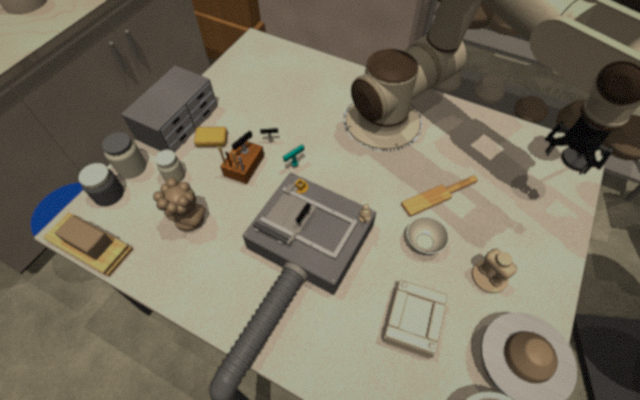

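View pics/top0.png

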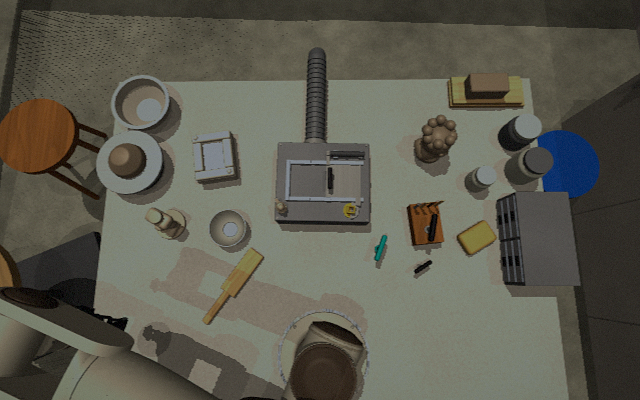

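View pics/wrist0.png

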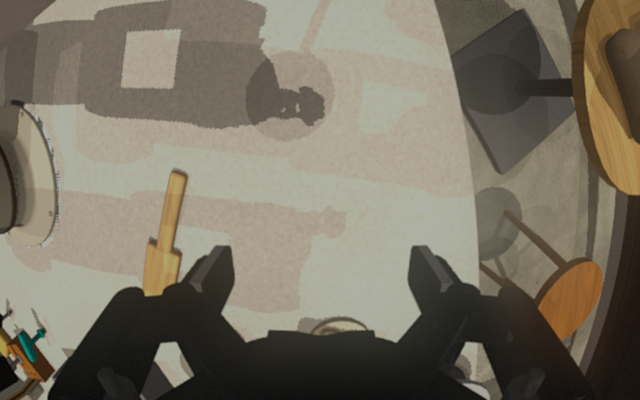

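```bash
python3 - <<'E'
from h import *
snap("top","t1.png",(360,180,500,290),5)
snap("top","t2.png",(265,130,385,235),5)
snap("scene","s1.png",(190,110,320,200),6)
snap("scene","s2.png",(235,165,385,295),5)
E
```

```text
(no output)
```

View pics/t1.png

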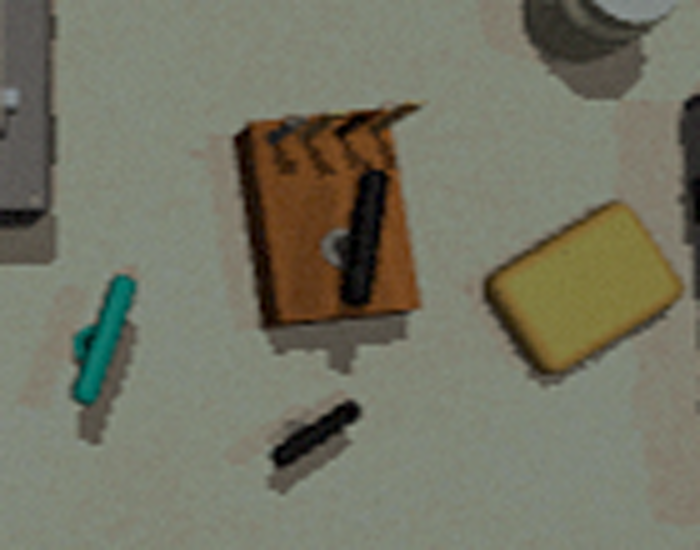

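View pics/t2.png

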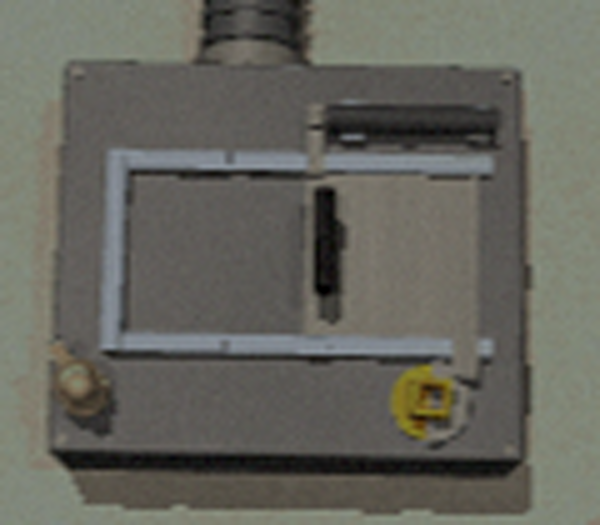

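View pics/s1.png

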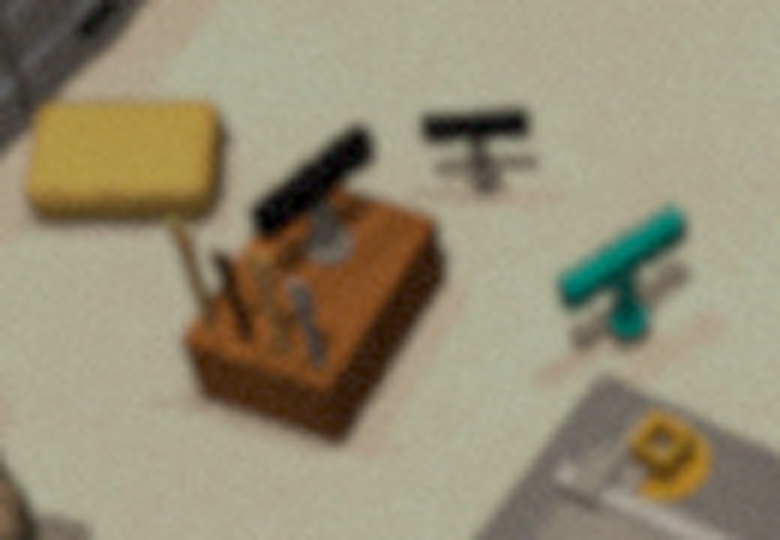

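View pics/s2.png

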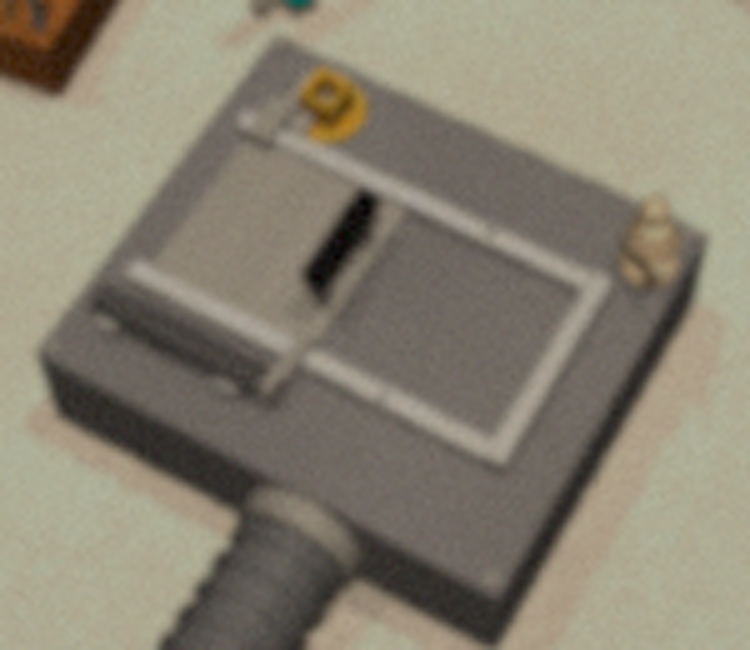

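```bash
python3 - <<'E'
from h import *
c=imaging.read_camera("top");s=imaging.read_camera("scene")
def black(c,box,th):
    g=c["color"].max(2).astype(float)
    x0,y0,x1,y1=box;sub=g[y0:y1,x0:x1]
    m=(sub<th).astype(np.uint8)
    n,l,st,ce=cv2.connectedComponentsWithStats(m)
    i=1+np.argmax(st[1:,4]);ys,xs=np.where(l==i)
    r=cv2.minAreaRect(np.stack([xs,ys],1).astype(np.float32));bp=cv2.boxPoints(r)+[x0,y0]
    cen=np.array([xs.mean()+x0,ys.mean()+y0])
    return cen,bp,st[i,4]
def ends(bp):
    d=[np.linalg.norm(bp[i]-bp[(i+1)%4]) for i in range(4)]
    k=int(np.argmin(d)); a=(bp[k]+bp[(k+1)%4])/2; b=(bp[(k+2)%4]+bp[(k+3)%4])/2
    return a,b
def tri(p,q):
    o1,d1=ray(c,*p);o2,d2=ray(s,*q)
    A=np.stack([d1,-d2],1);k=np.linalg.lstsq(A,o2-o1,rcond=None)[0]
    P,Q=o1+d1*k[0],o2+d2*k[1];return (P+Q)/2,np.linalg.norm(P-Q)
for nm,bt,bs in(("key",(425,210,440,246),(230,128,254,152)),("small",(408,255,440,280),(255,124,282,136)),("shut",(325,164,336,192),(293,200,314,226))):
    a,b_,n=black(c,bt,45);p,q,m=black(s,bs,45)
    print(nm,a,n,p,m); print(" tri",tri(a,p))
    for z in(.109,.121): 
        E=[onz(c,*e,z) for e in ends(b_)]
        print(z,onz(c,*a,z),np.linalg.norm(E[0]-E[1]),np.degrees(np.arctan2(*(E[0]-E[1])[1::-1])))
    E=[onz(s,*e,.115) for e in ends(q)];print(" sc",np.linalg.norm(E[0]-E[1]),np.degrees(np.arctan2(*(E[0]-E[1])[1::-1])))
f=lambda u,v,x0,y0,k:((u+.5)/k-.5+x0,(v+.5)/k-.5+y0)
# block top corners
for u,v in((247,122),(268,325),(418,308),(392,112)):print("blk",onz(c,*f(u,v,360,180,5),.055))
# station top corners (fl,fr..): 
for u,v in((68,62),(522,70),(522,457),(52,450)):print("st",onz(c,*f(u,v,265,130,5),.085))
for u,v in((283,38),(42,352),(495,600),(706,238)):print("st s",onz(s,*f(u,v,235,165,5),.085))
print("lock",onz(c,*f(432,397,265,130,5),.109),onz(s,*f(328,93,235,165,5),.109),tri(f(432,397,265,130,5),f(328,93,235,165,5)))
print("collar", onz(c,*f(335,247,360,180,5),.06))
E
```

```text
key [432.04571429 227.58285714] 175 [241.52380952 140.44761905] 105
 tri (array([ 0.39234616, -0.33650915,  0.10406605]), np.float64(0.0053346787196669986))
0.109 [ 0.39059454 -0.33253273  0.109     ] 0.08533679332224825 167.9768968502793
0.121 [ 0.38915088 -0.32905031  0.121     ] 0.08442957219112031 167.9768968502793
 sc 0.07629317276638263 169.1627010842879
small [422.5060241  266.42168675] 83 [268.5  130.75] 36
 tri (array([ 0.27604582, -0.31441619,  0.04982149]), np.float64(0.00425788066675793))
0.109 [ 0.27418143 -0.29708036  0.109     ] 0.059000415638097964 -57.6368268349722
0.121 [ 0.27397536 -0.29397485  0.121     ] 0.058373178291481365 -57.63682683497214
 sc 0.04560899070235858 117.83905242793044
shut [329.9009901  178.53465347] 101 [302.98863636 212.90909091] 88
 tri (array([ 0.54472276, -0.02324998,  0.1169413 ]), np.float64(0.0018791864163730538))
0.109 [ 0.54638794 -0.02250992  0.109     ] 0.068033064337692 -0.4315646341564926
0.121 [ 0.54328803 -0.02232338  0.121     ] 0.06730980030139912 -0.4315646341564925
 sc 0.06442661149441922 -0.5723537942585253
blk [ 0.47397758 -0.27862251  0.055     ]
blk [ 0.34316781 -0.28549984  0.055     ]
blk [ 0.35364363 -0.38075279  0.055     ]
blk [ 0.48015663 -0.37243812  0.055     ]
st [0.67709464 0.14577447 0.085     ]
st [ 0.66951255 -0.1513394   0.085     ]
st [ 0.41482941 -0.14426338  0.085     ]
st [0.42032496 0.15070207 0.085     ]
st s [ 0.41661115 -0.14050804  0.085     ]
st s [ 0.67185862 -0.14867284  0.085     ]
st s [0.68263679 0.14442196 0.085     ]
st s [0.42689616 0.15167872 0.085     ]
lock [ 0.44903848 -0.08693235  0.109     ] [ 0.45438459 -0.08535354  0.109     ] (array([ 0.45030797, -0.08769436,  0.10233033]), np.float64(0.0006009796284492426))
collar [ 0.39202419 -0.32925102  0.06      ]
```

```bash
python3 - <<'E'
from h import *
from scipy.spatial.transform import Rotation as Ro
s=manip.get_state();q=s["tool_rot"];M=Ro.from_quat([q[1],q[2],q[3],q[0]]).as_matrix();print(M.round(3),s["qpos"])
c=imaging.read_camera("wrist");Rc=np.array(c["R"]).T;C=-Rc@c["t"]
print("cam in tool",M.T@(C-s["ee_pos"]),(M.T@Rc).round(2))
E
```

```text
[[ 0.256 -0.    -0.967]
 [ 0.967 -0.     0.256]
 [-0.    -1.     0.   ]] [ 1.17797282e+00  1.50539758e-01  1.43742805e+00  8.38518017e-06
  1.55379931e+00 -1.33999399e-01]
cam in tool [-0.00012688 -0.06997844  0.07081209] [[ 1.   -0.    0.  ]
 [-0.   -0.28  0.96]
 [-0.   -0.96 -0.28]]
```

Emit:
move_arm:
  plan:
    - [1,[2,-3.6,0],0]
    - [1,[2,-3.6,0],0]
    - [1,[2,-3.6,0],0]
    - [1,[2,-3.6,0],0]
    - [1,[2,-3.6,0],0]
    - [1,[2,-3.6,0],0]
    - [1,[2,-3.6,0],0]
    - [1,[2,-3.6,0],0]
    - [1,[2,-3.6,0],0]
    - [1,[2,-3.6,0],0]
    - [1,[2,-3.6,0],0]
    - [1,[2,-3.6,0],0]

```text
t: 1.5
ee_pos: [0.3875, 0.1218, 0.3042]
tool_rot: [-0.56, 0.561, 0.432, -0.431]
contact_force: [0.8, 1.3, 0.6]
gripper_width: 0.0855
```

Emit:
move_arm:
  plan:
    - [1,[1.5,-3.6,0],0]
    - [1,[1.5,-3.6,0],0]
    - [1,[1.5,-3.6,0],0]
    - [1,[1.5,-3.6,0],0]
    - [1,[1.5,-3.6,0],0]
    - [1,[1.5,-3,0],0]
    - [1,[0,0,0],0]
    - [1,[0,0,0],0]
    - [1,[0,0,0],0]

```text
t: 2.25
ee_pos: [0.477, -0.0859, 0.3037]
tool_rot: [0.561, -0.56, -0.431, 0.431]
contact_force: [-0.3, 0.7, 0.1]
gripper_width: 0.0855
```

```bash
python3 - <<'E'
from h import *
snap("wrist","w1.png"); print(manip.get_state()["ee_pos"])
E
```

```text
[ 0.47689327 -0.08548701  0.30390486]
```

View pics/w1.png

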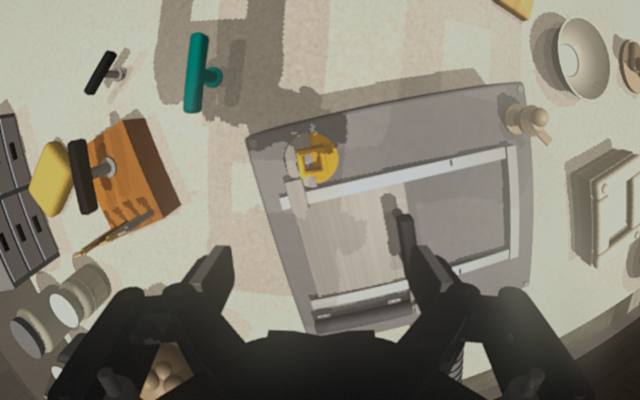

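```bash
python3 - <<'E'
from h import *
c=snap("wrist","w1z.png",(270,120,360,200),8)
np.save("c.npy",c,allow_pickle=True)
E
```

```text
(no output)
```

View pics/w1z.png

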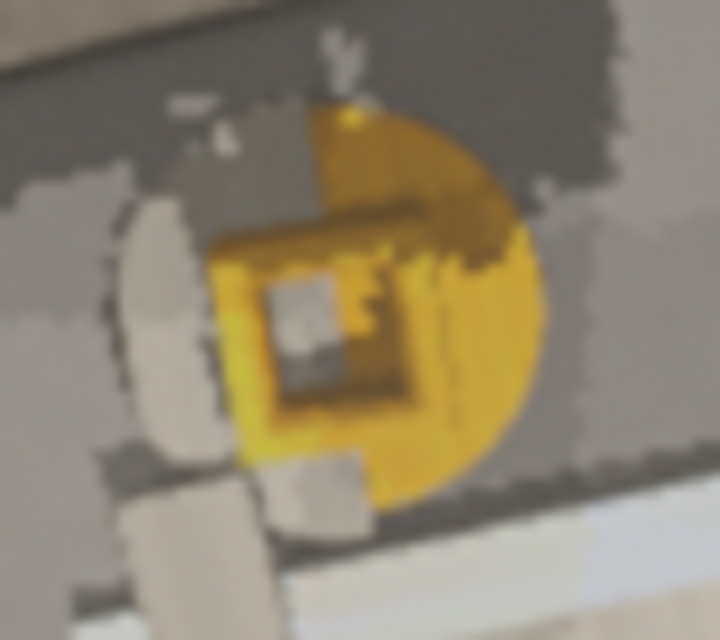

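```bash
python3 - <<'E'
from h import *
c=np.load("c.npy",allow_pickle=True).item()
f=lambda u,v:((u+.5)/8-.5+270,(v+.5)/8-.5+120)
P={k:onz(c,*f(*p),.109,True) for k,p in dict(rTL=(262,275),rTR=(388,252),rBL=(278,412),rBR=(412,398),hTL=(210,258),hTR=(425,222),hBL=(242,462)).items()}
def yaw(a,b):d=P[b]-P[a];return np.degrees(np.arctan2(d[1],d[0])).round(1),(np.linalg.norm(d)*1e3).round(1)
for k in P:print(k,P[k].round(4))
print("rc",(P["rTL"]+P["rTR"]+P["rBL"]+P["rBR"])/4)
for a,b in(("rTL","rTR"),("rBL","rBR"),("rTL","rBL"),("rTR","rBR"),("hTL","hTR"),("hTL","hBL")):print(a,b,yaw(a,b))
# key handle by black mask, rails
o=c["color"].max(2);m=(o[130:220,60:105]<45).astype(np.uint8)
n,l,st,ce=cv2.connectedComponentsWithStats(m);i=1+np.argmax(st[1:,4]);print(st[i],ce[i]+[60,130],onz(c,*(ce[i]+[60,130]),.112,True))
A=onz(c,282,204,.094,True);B=onz(c,508,152,.094,True);print("rail",A,B,np.degrees(np.arctan2(*(B-A)[1::-1])))
E
```

```text
rTL [ 0.4418 -0.0926  0.109 ]
rTR [ 0.4429 -0.0789  0.109 ]
rBL [ 0.4568 -0.095   0.109 ]
rBR [ 0.4591 -0.0805  0.109 ]
hTL [ 0.4385 -0.0976  0.109 ]
hTR [ 0.4407 -0.0742  0.109 ]
hBL [ 0.4612 -0.1003  0.109 ]
rc [ 0.45013379 -0.08673781  0.109     ]
rTL rTR (np.float64(85.5), np.float64(13.8))
rBL rBR (np.float64(81.2), np.float64(14.7))
rTL rBL (np.float64(-8.9), np.float64(15.2))
rTR rBR (np.float64(-5.7), np.float64(16.3))
hTL hTR (np.float64(84.6), np.float64(23.5))
hTL hBL (np.float64(-6.9), np.float64(22.8))
[  9  10  28  72 651] [ 84.22273425 169.56221198] [ 0.38796862 -0.32454895  0.112     ]
rail [ 0.48478736 -0.1257396   0.094     ] [0.49027135 0.11151782 0.094     ] 88.67589640459707
```

Emit:
move_arm:
  plan:
    - [1,[-1,-3.5,0],0]
    - [1,[-1,-3.5,0],0]
    - [1,[-1,-3.5,0],0]
    - [1,[-1,-3.5,0],0]
    - [1,[-1,-3.5,0],0]
    - [1,[-1,-3.5,0],0]
    - [1,[-1,-3,0],0]
    - [1,[0,0,0],0]
    - [1,[0,0,0],0]
    - [1,[0,0,0],0]

```text
t: 3.18
ee_pos: [0.4074, -0.3252, 0.3041]
tool_rot: [-0.56, 0.56, 0.432, -0.431]
contact_force: [1.0, -0.4, 1.0]
gripper_width: 0.0854
```

```bash
python3 - <<'E'
from h import *
c=snap("wrist","w2.png"); print(manip.get_state()["ee_pos"])
np.save("c.npy",c,allow_pickle=True)
E
```

```text
[ 0.40760646 -0.32490088  0.30413099]
```

View pics/w2.png

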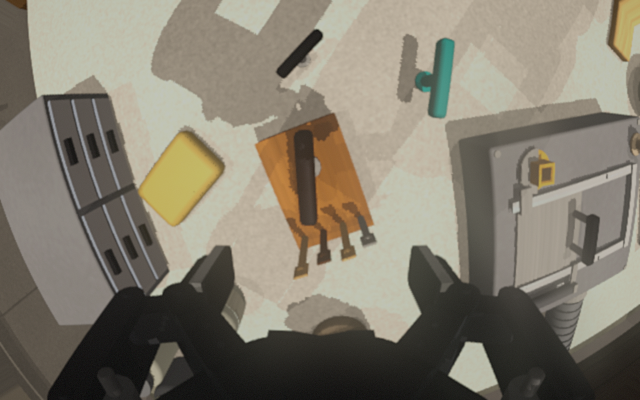

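```bash
python3 - <<'E'
from h import *
c=np.load("c.npy",allow_pickle=True).item()
o=c["color"][:,:,:].astype(int);x0,y0,x1,y1=285,120,325,232
sub=o[y0:y1,x0:x1];m=((sub.max(2)<75)&(sub[:,:,0]-sub[:,:,2]<25)).astype(np.uint8)
n,l,st,ce=cv2.connectedComponentsWithStats(m);i=1+np.argmax(st[1:,4]);print(st[i],ce[i]+[x0,y0])
ys,xs=np.where(l==i);pts=np.array([onz(c,x+x0,y+y0,.117,True)[:2] for x,y in zip(xs,ys)])
r=cv2.minAreaRect((pts*1000).astype(np.float32));print(r,pts.mean(0))
w,V=np.linalg.eigh(np.cov(pts.T));print(np.degrees(np.arctan2(V[1,1],V[0,1])))
cv2.imwrite("pics/m2.png",cv2.resize(np.hstack([sub[:,:,::-1].astype(np.uint8),np.repeat((l==i)[:,:,None]*255,3,2).astype(np.uint8)]),None,fx=5,fy=5))
E
```

```text
[   9   10   22   94 1264] [304.67721519 170.61075949]
((392.30059814453125, -334.35589599609375), (14.835946083068848, 82.12939453125), 78.67754364013672) [ 0.38605109 -0.33359908]
167.08186423040192
```

View pics/m2.png

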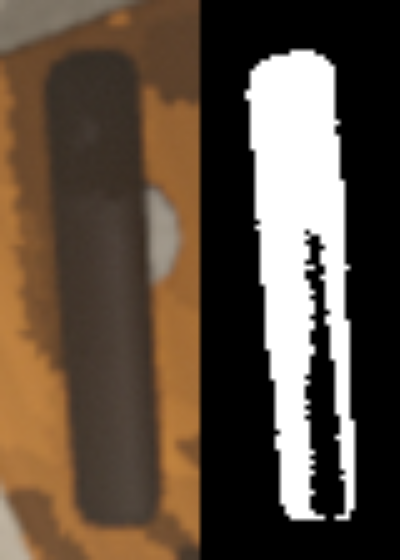

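Emit:
move_arm:
  plan:
    - [1,[-1.5,-0.9,0],0.05]
    - [1,[0,0,-3],0]
    - [1,[0,0,-3],0]
    - [1,[0,0,-3],0]
    - [1,[0,0,-2.5],0]
    - [1,[0,0,-1.5],0]
    - [1,[0,0,-1],0]
    - [1,[0,0,0],0]
    - [1,[0,0,0],0]

```text
t: 3.98
ee_pos: [0.3927, -0.3347, 0.1645]
tool_rot: [-0.549, 0.549, 0.445, -0.445]
contact_force: [0.1, 0.1, 0.8]
gripper_width: 0.0856
```

```bash
python3 - <<'E'
from h import *
c=snap("wrist","w3.png"); print(manip.get_state()["ee_pos"])
E
```

```text
[ 0.39275207 -0.3350317   0.16506788]
```

View pics/w3.png

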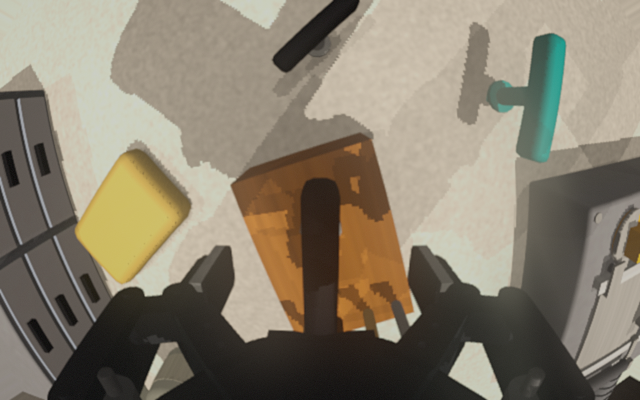

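Handle (320,255) is centred and aligned between the fingers. Close.

Emit:
move_arm:
  plan:
    - [-1,[0,0,0],0]
    - [-1,[0,0,0],0]
    - [-1,[0,0,0],0]
    - [-1,[0,0,0],0]
    - [-1,[0,0,0],0]
    - [-1,[0,0,0],0]
    - [-1,[0,0,0],0]
    - [-1,[0,0,0],0]
    - [-1,[0,0,0],0]
    - [-1,[0,0,0],0]
    - [-1,[0,0,0],0]
    - [-1,[0,0,0],0]
  force: 80

```text
t: 5.03
ee_pos: [0.3922, -0.3353, 0.1641]
tool_rot: [-0.549, 0.55, 0.445, -0.445]
contact_force: [-1.0, 0.6, 5.4]
gripper_width: 0.0149
```

Emit:
move_arm:
  plan:
    - [-1,[0,0,2],0]
    - [-1,[0,0,3],0]
    - [-1,[0,0,3],0]
    - [-1,[0,0,3],0]
    - [-1,[0,0,2],0]
    - [-1,[0,0,0],0]
    - [-1,[0,0,0],0]

```text
t: 5.62
ee_pos: [0.3922, -0.3353, 0.2943]
tool_rot: [-0.549, 0.55, 0.445, -0.445]
contact_force: [-0.3, -0.1, -2.1]
gripper_width: 0.0149
```

```bash
python3 - <<'E'
from h import *
c=snap("scene","s3.png",(180,60,340,180),5)
c=snap("wrist","w4.png")
s=manip.get_state();print(s["ee_pos"],s["contact_force"],s["torque"],s["gripper_width"])
E
```

```text
[ 0.39194097 -0.33495483  0.29253524] [-0.11055054  0.05342851 -1.45792926] [ 0.04203848 -0.03090168  0.05413668] 0.014744565315963914
```

View pics/s3.png

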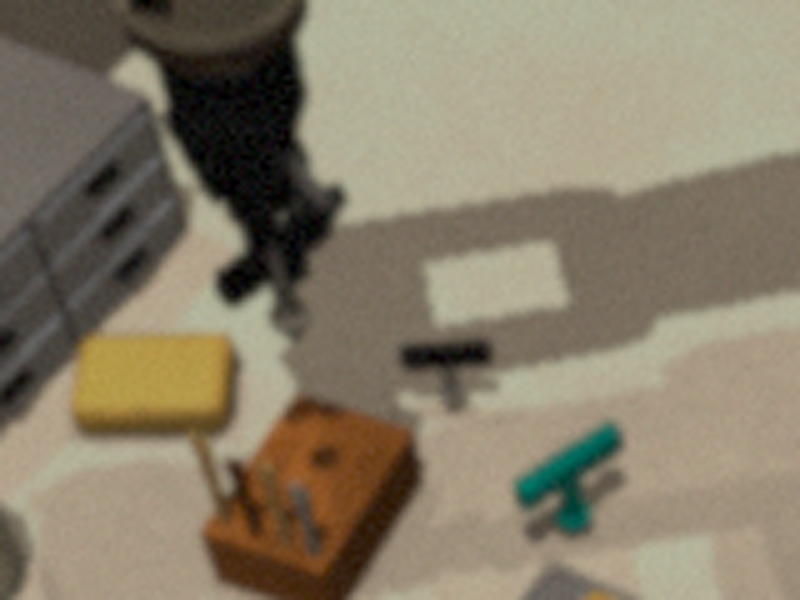

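View pics/w4.png

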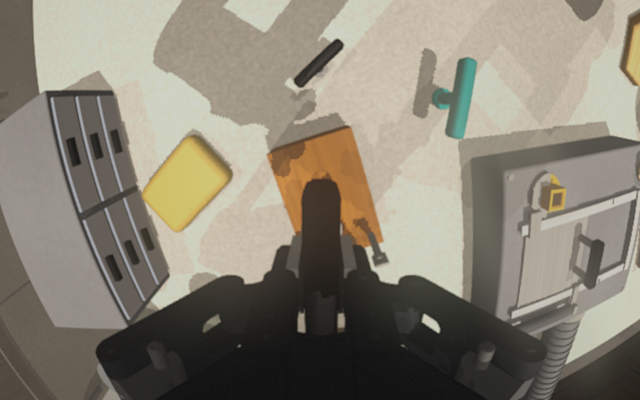

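```bash
python3 - <<'E'
from h import *
s=manip.get_state();e=s["ee_pos"]
c=imaging.read_camera("wrist")
P=onz(c,322,180,e[2]-.055+.012,True);print("near end top",P-e,np.linalg.norm((P-e)[:2]))
P=onz(c,322,180,e[2]-.055,True);print("near end mid",P-e,np.linalg.norm((P-e)[:2]))
c=imaging.read_camera("scene")
k=lambda p:((p[0]-180+.5)*5-.5,(p[1]-60+.5)*5-.5)
for n,d in(("grip",-.055),("collar top?",-.099),("collar under",-.109),("tip",-.125)):print(n,k(proj(c,e+[0,0,d])))
# handle ends
y=np.radians(-12);a=np.array([np.cos(y),np.sin(y),0])*.042
for sg in(1,-1):print("end",k(proj(c,e+[0,0,-.055]+sg*a)))
E
```

```text
near end top [-0.04339716  0.00965425 -0.043     ] 0.04445804496957001
near end mid [-0.04065935  0.00914237 -0.055     ] 0.041674520791124034
grip (np.float64(279.0243965547081), np.float64(255.11175941556507))
collar top? (np.float64(291.9715013368053), np.float64(307.7280043091034))
collar under (np.float64(294.8079010181192), np.float64(319.25495977596046))
tip (np.float64(299.26816739731504), np.float64(337.3812105515542))
end (np.float64(226.44578199557412), np.float64(294.7968130274671))
end (np.float64(330.11554760035096), np.float64(216.54940692033603))
```

Emit:
move_arm:
  plan:
    - [-1,[0,1.8,0],0.09]
    - [-1,[0.8,3,0],0]
    - [-1,[1,4,0],0]
    - [-1,[1,4,0],0]
    - [-1,[1,4,0],0]
    - [-1,[1,4,0],0]
    - [-1,[1,3,0],0]
    - [-1,[0,1,0],0]
    - [-1,[0,0,0],0]
    - [-1,[0,0,0],0]
    - [-1,[0,0,0],0]

```text
t: 6.73
ee_pos: [0.45, -0.088, 0.2934]
tool_rot: [0.529, -0.529, -0.469, 0.47]
contact_force: [-0.4, 0.2, -1.6]
gripper_width: 0.0149
```

```bash
python3 - <<'E'
from h import *
c=snap("scene","s4.png",(230,110,390,230),5)
c=snap("wrist","w5.png")
s=manip.get_state();e=s["ee_pos"];print(e,s["tool_rot"])
c=imaging.read_camera("scene")
k=lambda p:((p[0]-230+.5)*5-.5,(p[1]-110+.5)*5-.5)
for n,d in(("grip",-.055),("collar under",-.109),("tip",-.125)):print(n,k(proj(c,e+[0,0,d])))
print(k(proj(c,[.4505,-.087,.109])))
c=imaging.read_camera("top");
k=lambda p:p
for n,d in(("grip",-.055),("collar under",-.109),("tip",-.125)):print(n,k(proj(c,e+[0,0,d])))
E
```

```text
[ 0.44998159 -0.08821638  0.29356639] [ 0.52925616 -0.52904608 -0.46886582  0.46921531]
grip (np.float64(341.3797545970938), np.float64(222.42359136841142))
collar under (np.float64(346.2631091854045), np.float64(283.27990765803133))
tip (np.float64(347.6377505909708), np.float64(300.41067517636617))
(np.float64(353.8251759249), np.float64(362.2825563262442))
grip (np.float64(354.7445553361595), np.float64(200.63872323791958))
collar under (np.float64(353.2588255206218), np.float64(204.22998104530458))
tip (np.float64(352.846450104158), np.float64(205.22676149519637))
```

View pics/s4.png

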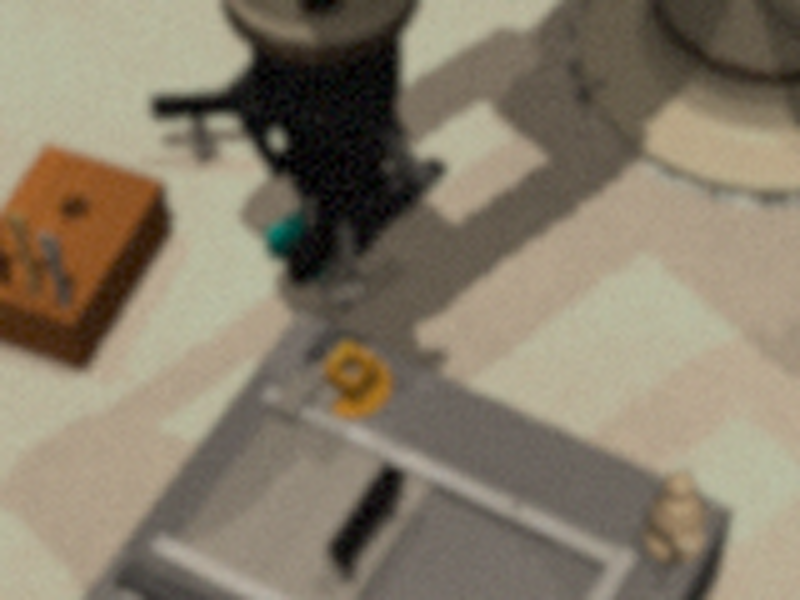

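View pics/w5.png

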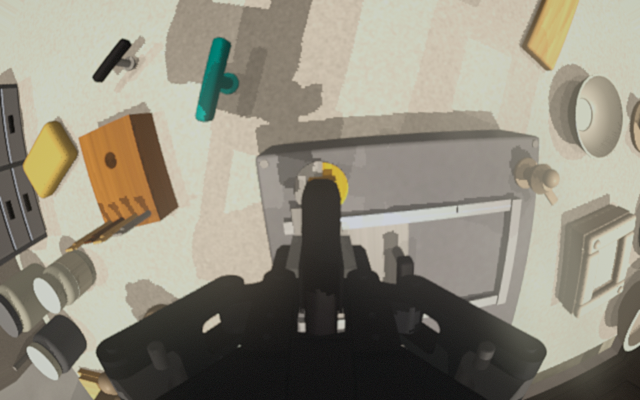

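Emit:
move_arm:
  plan:
    - [-1,[0.05,0.1,-2],0]
    - [-1,[0,0,-2],0]
    - [-1,[0,0,-1.4],0]
    - [-1,[0,0,0],0]
    - [-1,[0,0,0],0]
    - [-1,[0,0,0],0]

```text
t: 7.43
ee_pos: [0.4509, -0.0866, 0.2409]
tool_rot: [-0.529, 0.529, 0.469, -0.469]
contact_force: [0.0, -0.2, -1.2]
gripper_width: 0.0148
```

```bash
python3 - <<'E'
from h import *
c=snap("scene","s5.png",(270,150,330,200),12)
c=snap("wrist","w6.png",(260,130,400,230),5)
c=snap("top","t5.png",(310,170,390,230),8)
s=manip.get_state();e=s["ee_pos"];print(e,s["tool_rot"])
E
```

```text
[ 0.45094176 -0.08637623  0.24083082] [-0.52836734  0.52930688  0.46959476 -0.46919393]
```

View pics/s5.png

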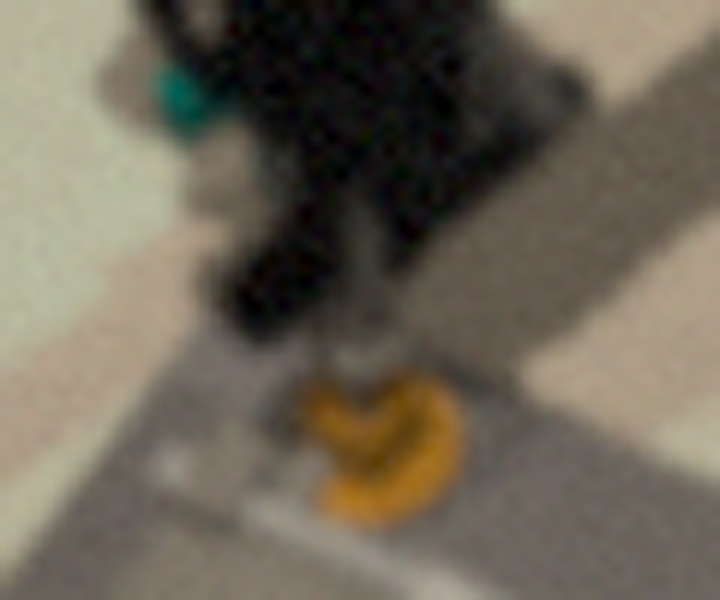

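View pics/w6.png

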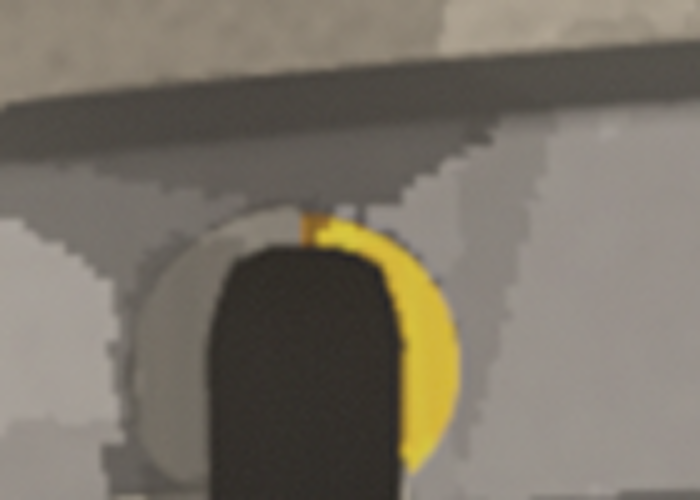

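View pics/t5.png

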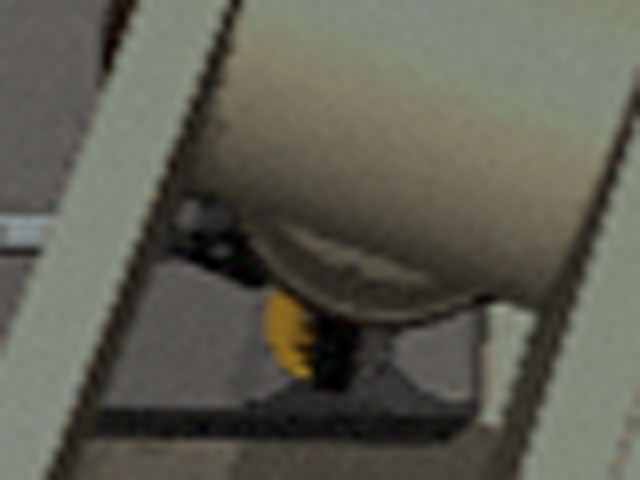

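Emit:
move_arm:
  plan:
    - [-1,[0,-0.05,-0.6],0]
    - [-1,[0,0,-0.6],0]
    - [-1,[0,0,-0.3],0]
    - [-1,[0,0,0],0]
    - [-1,[0,0,0],0]

```text
t: 8.0
ee_pos: [0.4506, -0.0866, 0.2246]
tool_rot: [0.529, -0.529, -0.469, 0.47]
contact_force: [0.0, 0.2, -1.5]
gripper_width: 0.0147
```

Emit:
move_arm:
  plan:
    - [-1,[0,0,-0.3],0]
    - [-1,[0,0,-0.3],0]
    - [-1,[0,0,0],0]
    - [-1,[0,0,0],0]

```text
t: 8.33
ee_pos: [0.4506, -0.0866, 0.2187]
tool_rot: [0.529, -0.529, -0.469, 0.47]
contact_force: [0.2, 0.4, -1.3]
gripper_width: 0.015
```

Emit:
move_arm:
  plan:
    - [-1,[0,0,-0.1],0]
    - [-1,[0,0,0],0]
    - [-1,[0,0,0],0]

```text
t: 8.58
ee_pos: [0.4508, -0.0867, 0.2181]
tool_rot: [-0.529, 0.529, 0.469, -0.469]
contact_force: [-0.3, 1.0, 2.2]
gripper_width: 0.0148
```

```bash
python3 - <<'E'
from h import *
c=snap("scene","s6.png",(270,150,330,200),12)
E
```

```text
(no output)
```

View pics/s6.png

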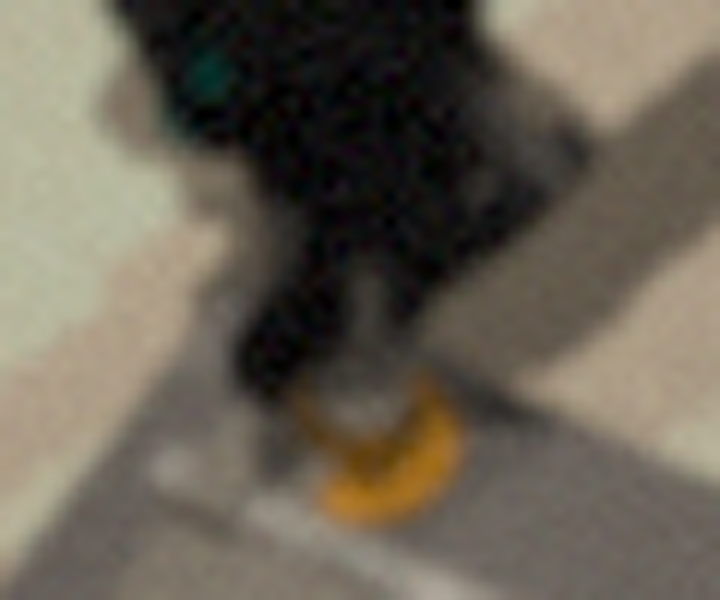

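Emit:
move_arm:
  plan:
    - [-1,[0,0,0],-0.1]
    - [-1,[0,0,0],-0.12]
    - [-1,[0,0,0],-0.12]
    - [-1,[0,0,0],-0.12]
    - [-1,[0,0,0],-0.12]
    - [-1,[0,0,0],-0.12]
    - [-1,[0,0,0],-0.12]

```text
t: 9.22
ee_pos: [0.4505, -0.0865, 0.2181]
tool_rot: [0.673, -0.673, -0.218, 0.218]
contact_force: [-2.9, 2.6, 3.9]
gripper_width: 0.0149
```

Emit:
move_arm:
  plan:
    - [-1,[0,0,0],-0.12]
    - [-1,[0,0,0],-0.12]
    - [-1,[0,0,0],-0.12]
    - [-1,[0,0,0],-0.12]
    - [-1,[0,0,0],-0.12]
    - [-1,[0,0,0],-0.12]
    - [-1,[0,0,0],-0.12]
    - [-1,[0,0,0],0]
    - [-1,[0,0,0],0]
    - [-1,[0,0,0],0]

```text
t: 10.05
ee_pos: [0.4509, -0.0865, 0.2181]
tool_rot: [0.704, -0.703, 0.071, -0.072]
contact_force: [2.4, 5.2, 4.7]
gripper_width: 0.0151
```

```bash
python3 - <<'E'
from h import *
from scipy.spatial.transform import Rotation as Ro
s=manip.get_state();q=s["tool_rot"];x=Ro.from_quat([q[1],q[2],q[3],q[0]]).as_matrix()[:,0];print(np.degrees(np.arctan2(x[1],x[0])),s["qpos"],s["torque"],s["contact_force"])
c=snap("scene","s7.png",(230,130,390,250),5)
c=snap("wrist","w7.png")
E
```

```text
-11.617525064569472 [-3.57923661e-01 -4.71064191e-02  1.82066300e+00  7.22039715e-04
  1.36744287e+00 -1.55305419e-01] [ 1.00921181 -0.56780583 -0.01712682] [2.36836    5.15624031 4.74042239]
```

View pics/s7.png

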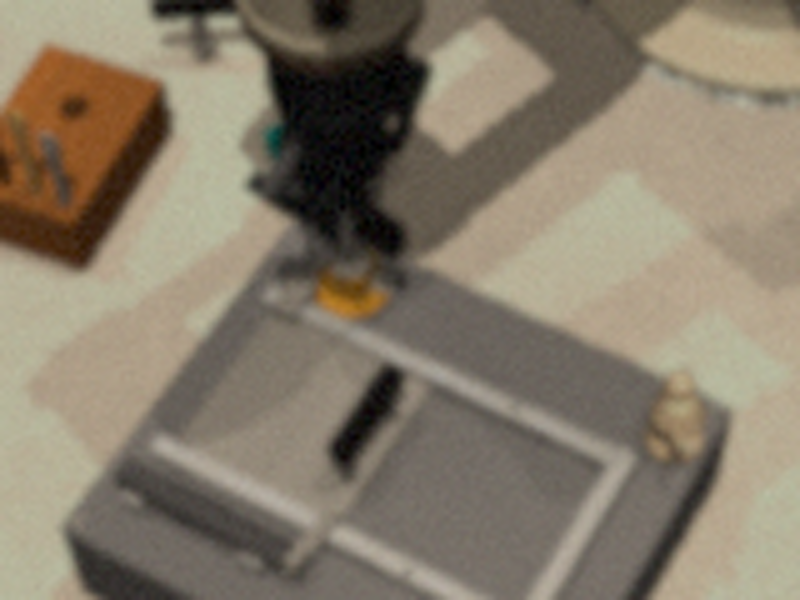

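View pics/w7.png

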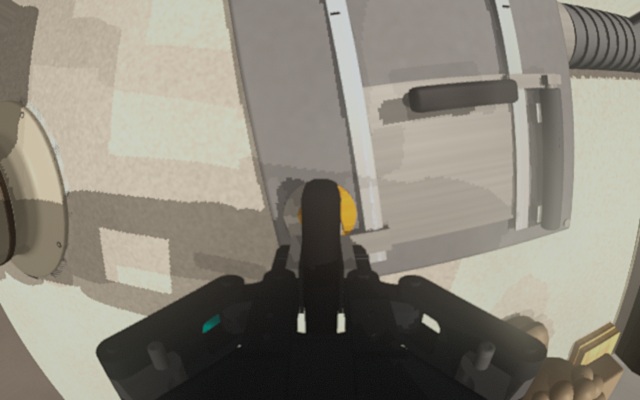

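Emit:
move_arm:
  plan:
    - [0.3,[0,0,0],0]
    - [0.3,[0,0,0],0]
    - [0.3,[0,0,0],0]
    - [0.3,[0,0,0],0]
    - [0.3,[0,0,0],0]
    - [0.3,[0,0,0],0]

```text
t: 10.65
ee_pos: [0.4506, -0.0867, 0.2178]
tool_rot: [-0.703, 0.703, -0.073, 0.073]
contact_force: [-0.3, 0.5, -0.5]
gripper_width: 0.0558
```

Emit:
move_arm:
  plan:
    - [0.3,[0,0,1],0]
    - [0.3,[0,0,2],0]
    - [0.3,[0,0,2],0]
    - [0.3,[0,0,2],0]
    - [0.3,[0,0,2],0]
    - [0.3,[0,0,0],0.12]
    - [0.3,[0,0,0],0.12]
    - [0.3,[0,0,0],0.12]
    - [0.3,[0,0,0],0.12]
    - [0.3,[0,0,0],0.12]
    - [0.3,[0,0,0],0.12]

```text
t: 11.57
ee_pos: [0.4506, -0.0867, 0.3087]
tool_rot: [-0.683, 0.684, 0.181, -0.181]
contact_force: [-0.1, 0.7, -0.4]
gripper_width: 0.0555
```

Emit:
move_arm:
  plan:
    - [0.3,[1,0.8,0],0.12]
    - [0.3,[1,0.8,0],0.12]
    - [0.3,[1,0.8,0],0.12]
    - [0.3,[1,0.8,0],0.12]
    - [0.3,[1,0.8,0],0.12]
    - [0.3,[1,0.8,0],0.12]
    - [0.3,[1,0.8,0],0.12]
    - [0.3,[1,0.8,0],0.12]
    - [0.3,[1,0,0],0.07]
    - [0.3,[0,0,0],0]
    - [0.3,[0,0,0],0]
    - [0.3,[0,0,0],0]

```text
t: 12.57
ee_pos: [0.5402, -0.0228, 0.3082]
tool_rot: [-0.508, 0.508, 0.492, -0.492]
contact_force: [-0.4, 0.6, -0.0]
gripper_width: 0.0555
```

```bash
python3 - <<'E'
from h import *
from scipy.spatial.transform import Rotation as Ro
s=manip.get_state();q=s["tool_rot"];x=Ro.from_quat([q[1],q[2],q[3],q[0]]).as_matrix()[:,0];print(np.degrees(np.arctan2(x[1],x[0])),s["ee_pos"],s["gripper_width"])
c=snap("scene","s8.png",(230,130,390,250),5)
c=snap("wrist","w8.png");np.save("c.npy",c,allow_pickle=True)
E
```

```text
88.18584231850215 [ 0.54024565 -0.02282343  0.30817925] 0.055513087200521824
```

View pics/s8.png

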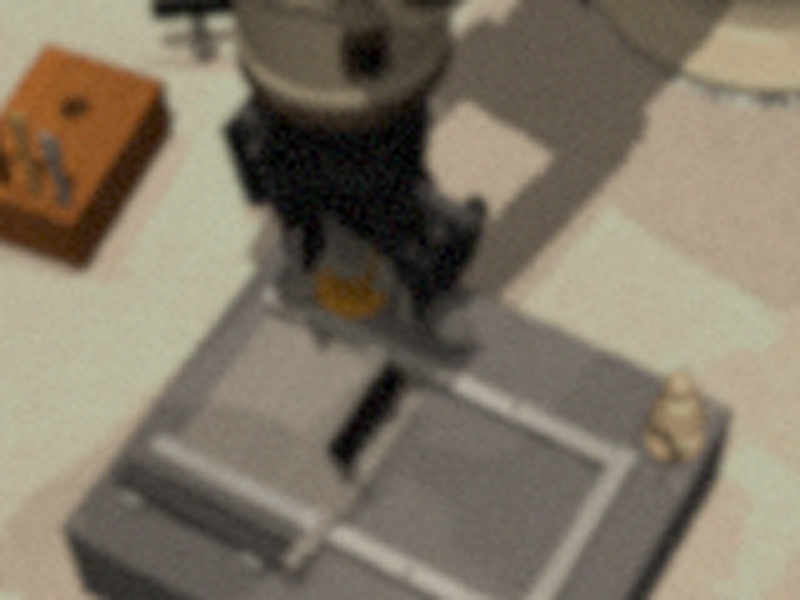

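View pics/w8.png

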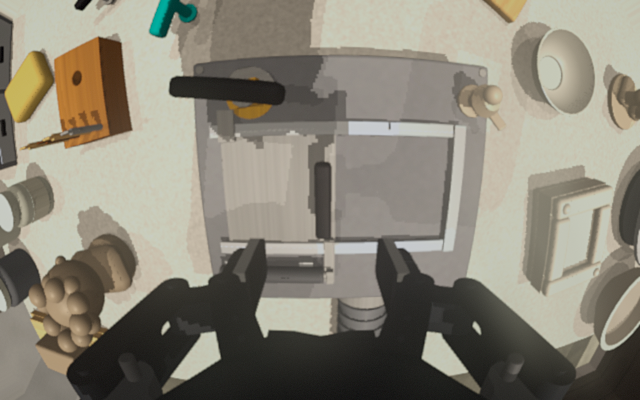

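```bash
python3 - <<'E'
from h import *
c=np.load("c.npy",allow_pickle=True).item()
o=c["color"].astype(int)
def blob(x0,y0,x1,y1,z):
    sub=o[y0:y1,x0:x1];m=(sub.max(2)<80).astype(np.uint8)
    n,l,st,ce=cv2.connectedComponentsWithStats(m);i=1+np.argmax(st[1:,4])
    ys,xs=np.where(l==i);pts=np.array([onz(c,x+x0,y+y0,z,True)[:2] for x,y in zip(xs,ys)])
    r=cv2.minAreaRect((pts*1000).astype(np.float32));print(st[i],r)
blob(305,150,345,245,.131)
blob(160,65,295,115,.172)
E
```

```text
[   9   12   17   78 1151] ((546.0205078125, -21.850603103637695), (13.059903144836426, 67.6950912475586), 88.69049835205078)
[  10    6  125   35 2770] ((449.0263977050781, -81.70674896240234), (90.83216094970703, 22.515766143798828), 80.4634780883789)
```

Emit:
move_arm:
  plan:
    - [0.3,[0.6,0.1,-1.6],0]
    - [0.3,[0,0,-3],0]
    - [0.3,[0,0,-3],0]
    - [0.3,[0,0,-2],0]
    - [0.3,[0,0,-2],0]
    - [0.3,[0,0,-1],0]
    - [0.3,[0,0,0],0]
    - [0.3,[0,0,0],0]

```text
t: 13.33
ee_pos: [0.5467, -0.0218, 0.1825]
tool_rot: [-0.507, 0.507, 0.493, -0.493]
contact_force: [1.3, 0.3, 1.2]
gripper_width: 0.0556
```

```bash
python3 - <<'E'
from h import *
s=manip.get_state();print(s["ee_pos"],s["contact_force"])
c=snap("wrist","w9.png")
E
```

```text
[ 0.54669399 -0.02179732  0.18251132] [1.3319695  0.31667302 1.2489493 ]
```

View pics/w9.png

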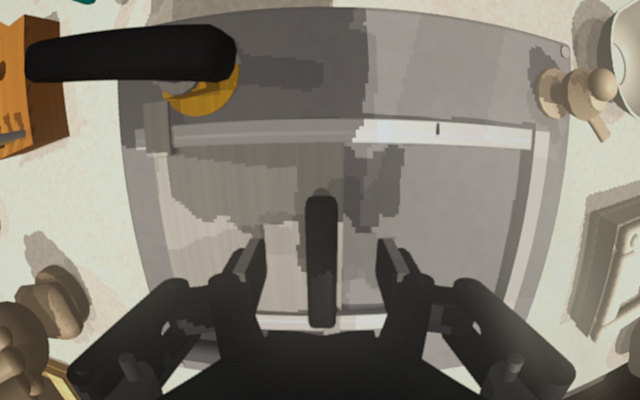

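Emit:
move_arm:
  plan:
    - [-1,[0,0,0],0]
    - [-1,[0,0,0],0]
    - [-1,[0,0,0],0]
    - [-1,[0,0,0],0]
    - [-1,[0,0,0],0]
    - [-1,[0,0,0],0]
    - [-1,[0,0,0],0]
    - [-1,[0,0,0],0]
    - [-1,[0,0,0],0]
  force: 80

```text
t: 14.13
ee_pos: [0.5469, -0.0216, 0.1828]
tool_rot: [-0.507, 0.507, 0.493, -0.493]
contact_force: [-1.2, 1.5, 7.4]
gripper_width: 0.0122
```

Emit:
move_arm:
  plan:
    - [-1,[0,0.5,0],0]
    - [-1,[0,0.5,0],0]
    - [-1,[0,0,0],0]
    - [-1,[0,0,0],0]

```text
t: 14.47
ee_pos: [0.547, -0.0119, 0.1828]
tool_rot: [-0.506, 0.508, 0.493, -0.493]
contact_force: [-0.5, -4.3, 5.0]
gripper_width: 0.0125
```

Emit:
move_arm:
  plan:
    - [-1,[0,0.6,0],0]
    - [-1,[0,0.6,0],0]
    - [-1,[0.1,0.6,0],0]
    - [-1,[0,0.6,0],0]
    - [-1,[0,0.6,0],0]
    - [-1,[0,0.6,0],0]
    - [-1,[0,0.4,0],0]
    - [-1,[0,0,0],0]
    - [-1,[0,0,0],0]
    - [-1,[0,0,0],0]
    - [-1,[0,0,0],0]

```text
t: 15.38
ee_pos: [0.548, 0.0276, 0.1828]
tool_rot: [-0.506, 0.508, 0.493, -0.493]
contact_force: [-1.6, -8.8, 6.3]
gripper_width: 0.012
```

```bash
python3 - <<'E'
from h import *
s=manip.get_state();print(s["ee_pos"],s["contact_force"])
c=snap("wrist","w10.png")
c=snap("scene","s10.png",(230,130,390,250),5)
E
```

```text
[0.54798602 0.027575   0.18275675] [-1.64278081 -8.82477465  6.2616468 ]
```

View pics/w10.png

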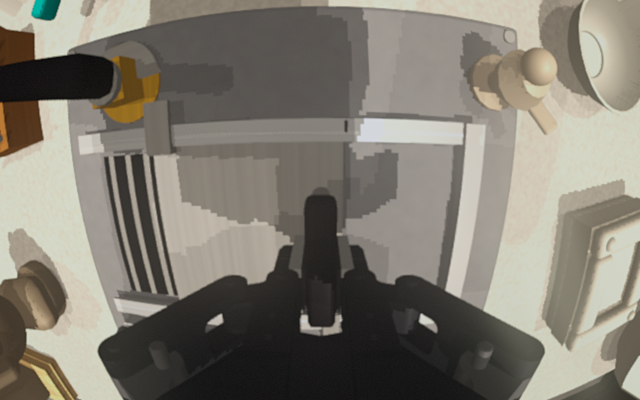

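View pics/s10.png

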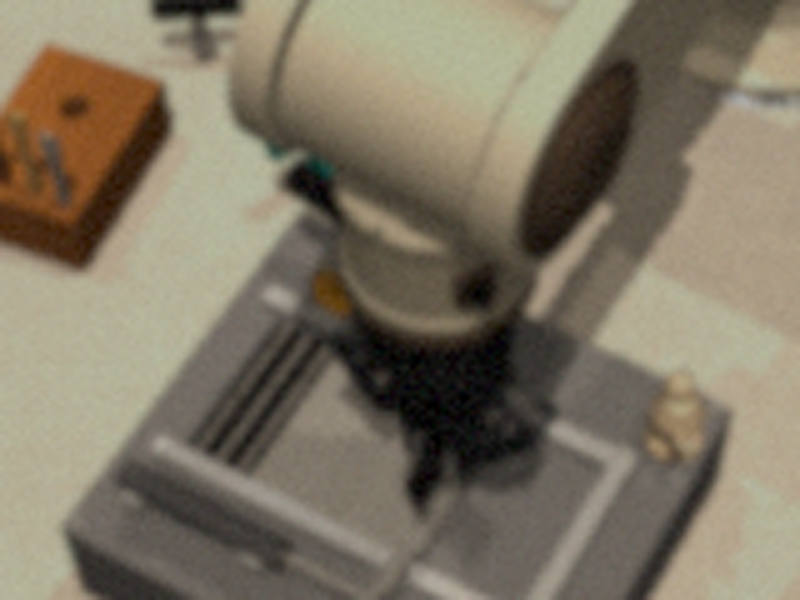

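```bash
python3 - <<'E'
from h import *
s=manip.get_state();print(s["t"],s["ee_pos"],s["joint_velocities"].round(4))
print(manip.hand_in())
E
```

```text
15.4833 [0.54797254 0.02755903 0.18276661] [-0.0005  0.0012  0.0011  0.001   0.0002  0.0001]
the job is handed in; nothing more can be done
None
```

I handed the job in at 15.5 s, with the square T-key standing in the turned lock and the gripper still holding the shutter about half open. The hand-in gives no verdict, so the results below are from my own last checks.

- **Key:** I took the larger black key from the tool block. It went into the recess without resistance until the collar touched down at about 2 N, and I turned it 1.66 rad clockwise.
- **Lock:** Allowing for the key's slack, it should be at 1.45 rad or more. This is worked out from the key's angle, not read directly. The cam was visibly turned, and the spring load as I slid the shutter fitted a free shutter.
- **Key left standing:** After letting go, the key stood upright in the lock, with its handle about 5 mm off the lock's centre in the wrist picture. I put that offset down to the oblique viewing angle and did not measure the tip on its own.
- **Shutter:** The gripper moved 49 mm along the slide, and the leading edge lines up with the half mark in the wrist picture. The pull was 8.8 N, slightly under the 9.3 N expected with friction, and the arm was still at the end.
- **Bystanders:** The last pictures show nothing knocked over or visibly shifted near the work; I did not measure each one.

The scene camera placed points on the box about 4–5 mm farther ahead than the top and wrist cameras did. I relied on the top and wrist cameras.

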